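# Set the label reader's arm to the yellow mark and clamp it, still in hand

### The arm

A 6-joint arm with a two-finger parallel gripper is mounted at the origin on the work surface. World frame = base frame: x ahead of the robot, y to its left, z up, the work surface at z = 0. Lengths are in m, angles in rad, forces in N, time in s.
With the tool pointing down it reaches from about 0.375 to 0.925 m from the base axis. Payload 5.7 kg.
Tool frame: the origin (TCP) lies between the finger pads; the fingertips stand 11 mm ahead of it and the grasp point (between the pads) lies 8 mm behind it; z points along the fingers, y is the line along which they close (so a half turn about z gives the same grasp; the last joint's range is limited). The gripper opens to 88 mm and grips with 3 to 60 N. Pads are 20 mm wide; open, the fingers measure 115 mm over their backs; the gripper's body (75 mm by 178 mm) begins 61 mm behind the grasp point.
Start: joints at [-1.447, 0.359, 1.51, -0, 1.272, -0.115], TCP at [0.142, -0.583, 0.211] pointing down, gripper open.
Joint ranges: [-2.97, 2.97], [-1.01, 2.36], [0.21, 2.38], [-0.96, 4.11], [0.2, 2.71], [-2.98, 2.98]. Speed limits (rad/s): [2.39, 2.39, 3.14, 3.14, 3.14, 3.14].

### API

Orientations are given as a unit quaternion [x, y, z, w].
In Python, from station import get_state, grab_frame, sign_off, trace, place_of gives the robot as it stands.
- The arm moves only by the tool jog_arm, never from a script. Its arguments are lists of equal length, an entry for each row: "delta_pos": the shift along the world's x, y, z in cm, a list of three; "rot": the turn, a rotation vector about the world's x, y, z in rad, a list of three; "gripper": the finger opening in cm, from 0 to 8.78. In form: {"delta_pos": [[tx, ty, tz], ...], "rot": [[rx, ry, rz], ...], "gripper": [gripper, ...]}. A call has 1 to 20 rows; each row shifts and turns the commanded pose from where the row before left it; what a row does not reach is not made up. A row lasts 1/8 s, in which the tool goes at most 62.5 mm and 10.7 degrees, less where a joint would pass 70% of its speed; a pose out of reach is approached as far as the arm can. A call with a gripper value outside its range is refused whole. The fingers move at their own pace and stop on an object; "force" is the grip in N (left out, the last holds). Time passes only in rows, so rows that do not move let the fingers close. It gives the time, the measured TCP pose, the force, the opening and the grip force at its end, in the units of the state.
- get_state(): the state, without advancing time (a new reading comes with each control period).
- grab_frame(name): name is "scene" or "top"; returns a dict with "pixels" (420x560x3 uint8, red, green, blue), "fx", "fy", "cx", "cy" (pixels), "R" (3x3) and "t" (3): a world point X has camera coordinates R X + t. Camera axes: x right, y down, z forward; pixel columns grow to the right and rows downward; lengths in m; the calibration is good to about 2 mm. A picture is of the moment at which its call begins. There is no depth.
- sign_off(): hands the job in; it is judged then, once.
Trained networks look in the newest picture that a camera, given by its name, has taken for a name from the list of things; names that differ only in an ending like _2 or _b are one class to them, and where a whole thing is asked for, a point or a joint stands for the part that bears it (a point fixed in the world has none). Each returns a list of dicts, best first, with "score" (0 to 1); they miss things now and then, are a little off and sometimes report something else, mostly with a low value. They report only what shows in the picture. A call takes as long as a camera call.
- trace(camera, name): "pixels" (420x560 bool, what is visible of it) and "box" ([left, top, right, bottom] in pixels, round what is visible of it).
- place_of(camera, name): "centre" ([row, column] in pixels: a listed point, or the origin of a listed thing).
The state is a dict: "t": time; "qpos": joint angles; "qd": joint speeds; "joint_torque": joint torques, N m; "ee_pos": TCP position; "eef_rot": TCP orientation; "wrist_force": force on the tool from outside, world axes, zero at the start; "moment": the same for the moment, N m; "grip_width": finger opening in m; "grip_force": force on a finger pad.
Only numpy, scipy, OpenCV 4.12 (cv2) and the standard library are available. Lean on these libraries where they do the work, as an engineer would, in place of code of your own. Each camera call takes 0.05 s, during which the arm holds its last target. There are 200 camera calls.

### The job

Raise the sliding arm of the label-reader stand until the top edge of its black sleeve is level with the lower edge of the yellow band on the column. Keep holding it there and, with the same grip, squeeze the red cam lever fully closed against the arm; leave the lever open until the arm is at the band, and do not let the arm drop. Finish while still holding arm and lever squeezed together, at the mark (the safety pin is not in yet), and leave everything else on the counter where it is.

Things in the scene. Friction and masses are not known exactly. Their poses are not given: they have to be found in the camera images.
- stand: label-reader stand, fixed to the counter: grey base plate 300 x 260 x 20 mm (x, y, z), origin under the plate's centre, z up; a square aluminium column (30 mm wide, top 380 mm above the counter) stands on it with its axis at x = +100 mm, y = 0. The arm reaches from the column towards the stand's -x (roughly towards the robot)
- reader_arm (a joint): height of the sliding arm in m: 0 = its sleeve rests on the steel collar (the start), growing upwards, at most 0.17. The arm slides easily and weighs 0.3 to 0.5 kg in all: with the lever open it falls back if let go
- sleeve_top (a point): centre of the top edge of the black sleeve (52 mm square, 60 mm tall) that rides round the column; this edge is to be set level with the lower edge of the yellow band. On the column axis, axes as the stand's; rises with the arm
- bar_mid (a point): middle of the arm's aluminium bar (16 mm wide, 30 mm tall, runs along the stand's x over y = 0), at half its height: 93 mm before the column axis (stand's -x) and 30 mm below the sleeve's top edge. Moves with the arm
- head_top (a point): centre of the top of the white reader head at the bar's far end, a box 60 x 70 x 45 mm, its top 8 mm below the bar's top; 190 mm before the column axis
- grip_plate: black rubber grip plate on the -y side of the bar, 46 mm (along the bar) x 3 x 26 mm (z); origin at the middle of its outer face, which looks to the stand's -y, 11 mm from the bar's centre line and level with it, 93 mm before the column axis. One finger goes here; it cushions by up to 1 mm. Moves with the arm
- cam_lever (a joint): angle of the red cam lever in rad: 0 = closed, parallel to the bar on its +y side; positive = swung out to the stand's +y (starts 0.33 to 0.42, end stop 0.5). Stiff, stays where left: its end needs about 12 N to move, 15 N over the last 0.2 rad, where the cam clamps the column. A pinch below about 9 N a finger carries the arm without moving the lever; 20 N, the hand following, closes it
- lever_pin (a point): vertical pin about which the cam lever turns, on the arm: 30 mm before the column axis (stand's -x), 20 mm to the +y side, at the height of the bar's centre line
- thumb_roll: red upright roll at the lever's free end, 16 mm diameter, 28 mm tall, origin at its centre, 65 mm from the pin. The other finger goes on its outer side (stand's +y). Pinched along the stand's y, plate to roll measures 60 to 66 mm at the start and 39 mm closed; the plate's side stays still while the roll moves in, so the hand's middle must shift by half of that towards the stand's -y
- yellow_mark: yellow band round the column, 14 mm tall; origin on the column axis at the band's lower edge, which varies from 45 to 115 mm above the sleeve's top edge at the start
- blue_mark: blue band round the column above the yellow one, not used
- small_carton: loose brown carton 85 x 110 x 45 mm on the base plate under the reader head, a bystander; origin under its centre
- label_roll: roll of paper labels, 68 mm diameter, 50 mm tall, on the base plate beside the column on its +y side, a bystander; origin under its centre
- knife: closed orange utility knife 125 x 22 x 12 mm on the base plate on its -y side, a bystander; origin under its centre
- terminal: white hand-held terminal 150 x 72 x 22 mm lying on the counter at the left, a bystander; origin under its centre
- mug: blue mug, 80 mm diameter, 95 mm tall, at the right, a bystander; origin under its centre
- mid_carton: loose brown carton 100 x 130 x 80 mm at the right, a bystander; origin under its centre
- tape_roll: roll of amber packing tape 104 mm diameter, 48 mm tall, lying at the left, a bystander; origin under its centre

How it is judged:
On the way, in this order (a step that is already met when the one before it is completed fails the run):
1. the arm is held in the fingers at the yellow mark with the lever still open (z of sleeve_top in the frame of yellow_mark between -0.006 and 0.006 m and value of joint cam_lever above 0.18 rad and contact force between the fingers and grip_plate above 1 N), for 0.3 s.
2. the lever is closed with the arm held at the mark (z of sleeve_top in the frame of yellow_mark between -0.006 and 0.006 m and value of joint cam_lever below 0.06 rad and contact force between the fingers and grip_plate above 2 N and contact force between the fingers and thumb_roll above 2 N), for 0.3 s.
At the end, for the whole second after the job is handed in: The sleeve's top edge is within 6 mm of the height of the yellow band's lower edge and still, the cam lever is closed (below 0.06 rad), and the fingers still squeeze grip plate and thumb roll together with more than 2 N on each (all of step 2 and velocity of joint reader_arm between -0.01 and 0.01 m/s); the arm keeps its last pose, push and grip.
It fails at once if the arm is let drop (falls faster than 0.2 m/s) (velocity of joint reader_arm below -0.2 m/s).
It fails at once if something else on the base plate is moved by more than 20 mm (distance of any of small_carton, label_roll, knife from where it was at the start of the episode above 0.02 m).
It fails at once if something else on the counter is moved by more than 20 mm (distance of any of terminal, mug, mid_carton, tape_roll from where it was at the start of the episode above 0.02 m).
It also fails if it takes over 40 s, if anything falls off the work surface, if the arm or the gripper's body presses on something with over 40 N, if the wrist force passes 120 N, or if a joint passes its speed limit or range.

## Working session

There is one attempt and no reset: what is moved stays moved. The work goes in short steps, Python scripts to look and compute and a tool call to move; the robot and the scene stay as the last step left them, time stands still between calls to the robot, and variables do not carry over. Pictures are saved under pics/ and viewed, at most 10 in all, crops included, and the job is handed in when it is done.

Besides the shell and the picture viewer there is one more tool, called after "Emit:" as a command line: name --argument value ..., lists and objects as JSON in quotes. jog_arm: Moves the arm, as the interface text tells. Its arguments: {"type":"object","properties":{"delta_pos":{"type":"array"},"rot":{"type":"array"},"gripper":{"type":"array"},"force":{"type":"number"}},"required":["delta_pos","rot","gripper"]}

```bash
mkdir -p pics; cat > h.py <<'E'
import numpy as np, cv2
from station import *
E
python3 - <<'E'
from h import *
for c in ("scene","top"):
    f=grab_frame(c); cv2.imwrite(f"pics/{c}0.png",f["pixels"][:,:,::-1].copy())
    np.savez(f"{c}.npz",**{k:f[k] for k in("fx","fy","cx","cy","R","t")})
    print(c,f["fx"],f["cx"],f["cy"],"cam",-np.array(f["R"]).T@f["t"])
    for n in("stand","sleeve_top","bar_mid","head_top","grip_plate","lever_pin","thumb_roll","yellow_mark","label_roll","knife","small_carton"):
        print(n,[(np.round(d["centre"],1).tolist(),round(d["score"],2)) for d in place_of(c,n)[:2]])
s=get_state();print(s["t"],s["ee_pos"],s["eef_rot"],s["grip_width"])
E
```

```text
scene 416.0623126075805 278.4372665896598 208.75335520580086 cam [ 1.03858744 -0.67467758  0.87895032]
stand [([285.7, 263.5], 0.96)]
sleeve_top [([268.7, 283.3], 0.69)]
bar_mid [([254.7, 261.3], 0.79)]
head_top [([231.0, 243.3], 0.88)]
grip_plate [([256.5, 262.4], 0.43)]
lever_pin [([267.6, 282.2], 0.92)]
thumb_roll [([186.3, 316.8], 0.35), ([232.5, 247.6], 0.28)]
yellow_mark [([247.7, 285.8], 0.58)]
label_roll [([286.4, 303.1], 0.93)]
knife [([312.1, 239.1], 0.7), ([271.5, 288.6], 0.27)]
small_carton [([258.0, 248.5], 0.86)]
top 521.966888716655 284.266200954903 211.25499647384927 cam [0.46954383 0.00326186 1.69864125]
stand [([216.6, 316.8], 0.87)]
sleeve_top [([182.5, 328.1], 0.8), ([186.1, 299.2], 0.59)]
bar_mid [([212.9, 316.4], 0.74)]
head_top [([253.2, 415.7], 0.74), ([239.2, 301.6], 0.58)]
grip_plate []
lever_pin [([193.2, 321.6], 0.9)]
thumb_roll [([202.9, 305.6], 0.39)]
yellow_mark []
label_roll [([188.8, 299.2], 0.93)]
knife [([214.0, 350.7], 0.49)]
small_carton [([240.9, 303.3], 0.78)]
1.2 [ 0.14189523 -0.58297716  0.21143218] [ 9.92882223e-01  1.19100340e-01  7.82894004e-08 -1.95825321e-05] 0.08793925430915868
```

```bash
python3 - <<'E'
import cv2
a=cv2.imread("pics/scene0.png")[170:340,190:350]; b=cv2.imread("pics/top0.png")[150:280,260:390]
a=cv2.resize(a,None,fx=3.5,fy=3.5,interpolation=2)[:,:560]
cv2.imwrite("pics/a.png",a)
cv2.imwrite("pics/b.png",cv2.resize(b,None,fx=4.5,fy=4.5,interpolation=2))
E
```

```text
(no output)
```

View pics/a.png

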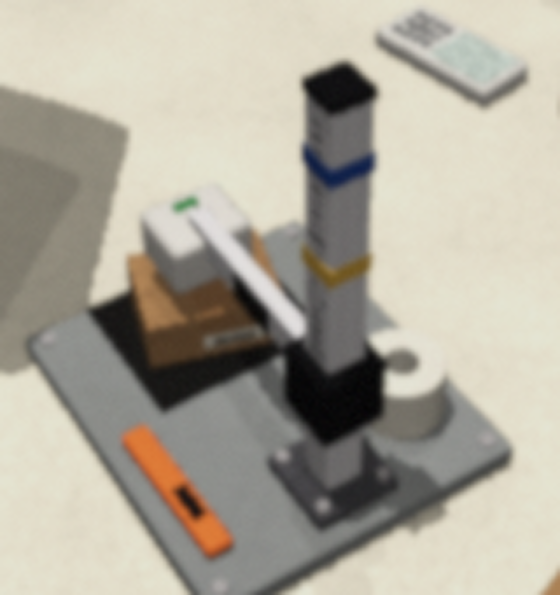

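View pics/b.png

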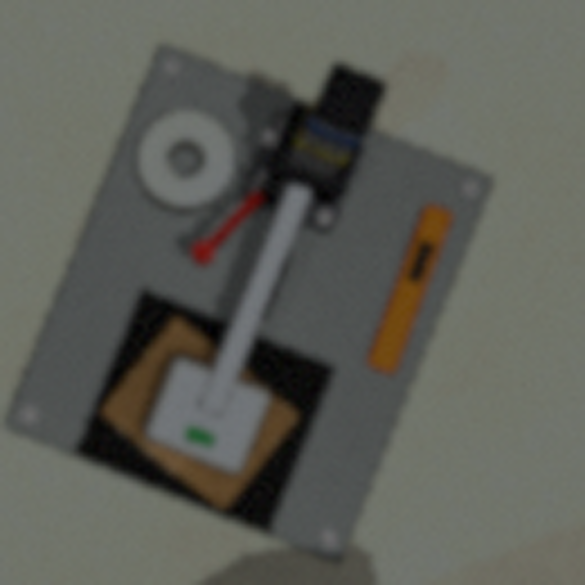

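View pics/scene0.png

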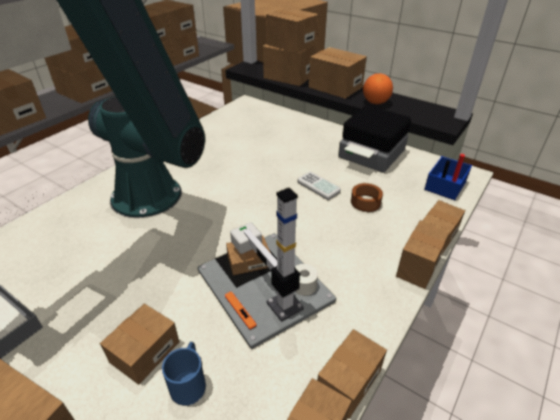

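The pictures show the stand at yaw about -22°, the bar running to the white head. In the top view the red lever is open with its roll at about (305,206). In the scene view the yellow band is at (286,245) and the black sleeve at (285,280). I'll fit the stand pose from the plate and column corners.

```bash
cat >> h.py <<'E'
C={c:dict(np.load(f"{c}.npz")) for c in("scene","top")}
def proj(c,X):
    k=C[c];p=np.atleast_2d(X)@k["R"].T+k["t"]
    return np.c_[k["fx"]*p[:,0]/p[:,2]+k["cx"],k["fy"]*p[:,1]/p[:,2]+k["cy"]]
def S2W(q,P):
    c,s=np.cos(q[2]),np.sin(q[2]);P=np.atleast_2d(P)
    return np.c_[q[0]+c*P[:,0]-s*P[:,1],q[1]+s*P[:,0]+c*P[:,1],P[:,2]]
E
cat > fit.py <<'E'
from h import *
from scipy.optimize import least_squares
T=lambda u,v:(260+u/4.5,150+v/4.5); A=lambda u,v:(190+u/3.5,170+v/3.5)
# q = x,y,yaw,hs(sleeve top),hy(yellow lower),lever
def model(q):
    hs,hy,l=q[3:];w=.0155
    P=[("top",(.15,.13,.02),T(160,45)),("top",(.15,-.13,.02),T(493,180)),("top",(-.15,-.13,.02),T(340,560)),("top",(-.15,.13,.02),T(8,425)),
     ("scene",(-.15,-.0+.0-.13+.26,.02),None),("scene",(-.15,-.13,.02),A(30,345)),("scene",(.15,.13,.02),A(512,450)),
     ("scene",(.115,-.015,.38),A(337,112)),("scene",(.085,-.015,.38),A(303,92)),("scene",(.115,.015,.38),A(378,90)),
     ("scene",(.1+w,-w,hy),A(338,285)),("scene",(.1-w,-w,hy),A(303,268)),("scene",(.1+w,w,hy),A(370,266)),
     ("scene",(.126,-.026,hs-.06),A(330,442)),("scene",(.126,.026,hs-.06),A(382,405)),("scene",(.074,-.026,hs-.06),A(288,402)),
     ("scene",(-.12,-.035,hs-.023),A(142,215)),("scene",(-.12,.035,hs-.023),A(212,183)),
     ("top",(-.12,.035,hs-.023),T(148,432)),("top",(-.12,-.035,hs-.023),T(243,473)),("top",(-.06,-.035,hs-.023),T(270,398)),("top",(-.06,.035,hs-.023),T(177,357)),
     ("top",(.07-.065*np.cos(l),.02+.065*np.sin(l),hs-.016),T(202,253))]
    return [p for p in P if p[2]]
def res(q): return np.concatenate([proj(c,S2W(q,X))[0]-o for c,X,o in model(q)])
r=least_squares(res,[.46,-.06,-.39,.14,.22,.38],loss="soft_l1",x_scale=[.1,.1,.1,.1,.1,.1])
q=r.x;np.save("q.npy",q);print(np.round(q,4),"raise",q[4]-q[3])
for (c,X,o),e in zip(model(q),res(q).reshape(-1,2)):print(c,np.round(X,3),np.round(e,1))
l=q[5]
for n,X in dict(plate=(.007,-.011,q[3]-.03),roll=(.07-.065*np.cos(l),.02+.065*np.sin(l),q[3]-.03),labelroll=(0,0,0)).items():print(n,S2W(q,X).round(4),proj("top",S2W(q,X)).round(1))
for c in C:
  for n,X in dict(sleeve_top=(.1,0,q[3]),bar_mid=(.007,0,q[3]-.03),head_top=(-.09,0,q[3]-.023),yellow_mark=(.1,0,q[4]),lever_pin=(.07,.02,q[3]-.03)).items():print(c,n,proj(c,S2W(q,X))[0][::-1].round(1))
E
python3 fit.py
```

```text
[ 0.5814 -0.0922 -0.3614  0.1593  0.2402  0.3348] raise 0.08089819647807886
top [0.15 0.13 0.02] [-1.2 -1.7]
top [ 0.15 -0.13  0.02] [-0.3 -2.6]
top [-0.15 -0.13  0.02] [ 0.5 -0.2]
top [-0.15  0.13  0.02] [-1.4  0. ]
scene [-0.15 -0.13  0.02] [-3.2 -0.4]
scene [0.15 0.13 0.02] [ 1.2 -0.7]
scene [ 0.115 -0.015  0.38 ] [-0.9 -1.2]
scene [ 0.085 -0.015  0.38 ] [ 0.2 -3.2]
scene [0.115 0.015 0.38 ] [-0.1 -0.2]
scene [ 0.116 -0.016  0.24 ] [-2.   0.7]
scene [ 0.084 -0.016  0.24 ] [-0.  -2.8]
scene [0.116 0.016 0.24 ] [0.5 0.4]
scene [ 0.126 -0.026  0.099] [-1.5  2.9]
scene [0.126 0.026 0.099] [1.5 3.8]
scene [ 0.074 -0.026  0.099] [-1.7  0.1]
scene [-0.12  -0.035  0.136] [-3.  -1.1]
scene [-0.12   0.035  0.136] [-0.4 -1.6]
top [-0.12   0.035  0.136] [-1.1  0.3]
top [-0.12  -0.035  0.136] [-0.3 -0.2]
top [-0.06  -0.035  0.136] [ 0.9 -2.3]
top [-0.06   0.035  0.136] [-0.2 -1.7]
top [0.009 0.041 0.143] [ 0.7 -0.8]
plate [[ 0.5841 -0.105   0.1293]] [[321.4 212.6]]
roll [[ 0.6041 -0.0566  0.1293]] [[305.4 205.8]]
labelroll [[ 0.5814 -0.0922  0.    ]] [[314.7 216.2]]
scene sleeve_top [270.2 285.9]
scene bar_mid [255.4 264.5]
scene head_top [231.6 244.7]
scene yellow_mark [245.1 286.3]
scene lever_pin [267.5 285.4]
top sleeve_top [181.4 329.9]
top bar_mid [211.3 318. ]
top head_top [241.2 306.4]
top yellow_mark [177.7 332.4]
top lever_pin [189.5 319.3]
```

```bash
python3 - <<'E'
from h import *
a=cv2.imread("pics/scene0.png");b=cv2.imread("pics/top0.png")
g=lambda i,G:(255*(i/255.)**G).astype(np.uint8)
def crop(i,r,c,h,w,s):
    return g(cv2.resize(i[r:r+h,c:c+w],None,fx=s,fy=s,interpolation=cv2.INTER_CUBIC),.5)
cv2.imwrite("pics/sc8.png",crop(a,180,226,120,100,5)); 
cv2.imwrite("pics/tp8.png",crop(b,155,258,120,120,5))
E
sed -i 's|260+u/4.5,150+v/4.5|259.5+(u+.5)/4.5,149.5+(v+.5)/4.5|;s|190+u/3.5,170+v/3.5|189.5+(u+.5)/3.5,169.5+(v+.5)/3.5|' fit.py; python3 fit.py
```

```text
[ 0.5811 -0.0917 -0.3649  0.1599  0.2408  0.3546] raise 0.08090374083506535
top [0.15 0.13 0.02] [-0.7 -1.2]
top [ 0.15 -0.13  0.02] [ 0.  -1.9]
top [-0.15 -0.13  0.02] [0.5 0.4]
top [-0.15  0.13  0.02] [-1.3  0.3]
scene [-0.15 -0.13  0.02] [-2.7 -0.4]
scene [0.15 0.13 0.02] [ 1.5 -0.3]
scene [ 0.115 -0.015  0.38 ] [-0.7 -1. ]
scene [ 0.085 -0.015  0.38 ] [ 0.5 -3. ]
scene [0.115 0.015 0.38 ] [0.1 0.1]
scene [ 0.116 -0.016  0.241] [-1.8  0.6]
scene [ 0.084 -0.016  0.241] [ 0.2 -2.8]
scene [0.116 0.016 0.241] [0.7 0.5]
scene [ 0.126 -0.026  0.1  ] [-1.3  2.9]
scene [0.126 0.026 0.1  ] [1.7 3.8]
scene [ 0.074 -0.026  0.1  ] [-1.5  0.1]
scene [-0.12  -0.035  0.137] [-2.6 -1.2]
scene [-0.12   0.035  0.137] [ 0.1 -1.6]
top [-0.12   0.035  0.137] [-1.   0.7]
top [-0.12  -0.035  0.137] [-0.2  0.3]
top [-0.06  -0.035  0.137] [ 1.1 -1.8]
top [-0.06   0.035  0.137] [-0.  -1.3]
top [0.009 0.043 0.144] [ 0.6 -0.7]
plate [[ 0.5837 -0.1045  0.1299]] [[321.2 212.7]]
roll [[ 0.6047 -0.0552  0.1299]] [[304.9 205.6]]
labelroll [[ 0.5811 -0.0917  0.    ]] [[314.5 216.3]]
scene sleeve_top [269.9 285.7]
scene bar_mid [255.  264.5]
scene head_top [231.3 244.8]
scene yellow_mark [244.7 286.2]
scene lever_pin [267.2 285.3]
top sleeve_top [181.6 329.8]
top bar_mid [211.4 317.8]
top head_top [241.3 306.1]
top yellow_mark [177.8 332.3]
top lever_pin [189.6 319.2]
```

View pics/sc8.png

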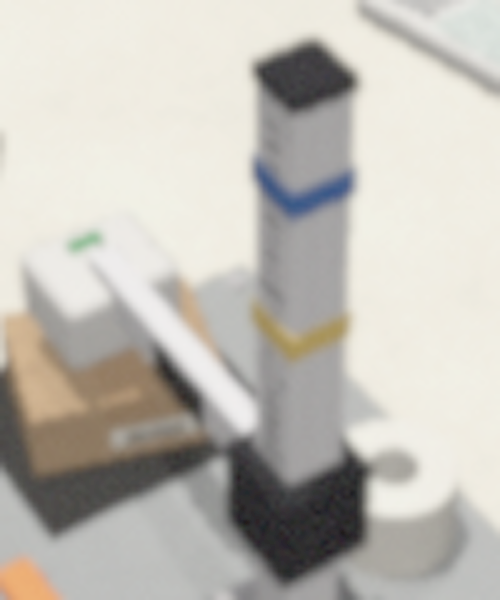

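View pics/tp8.png

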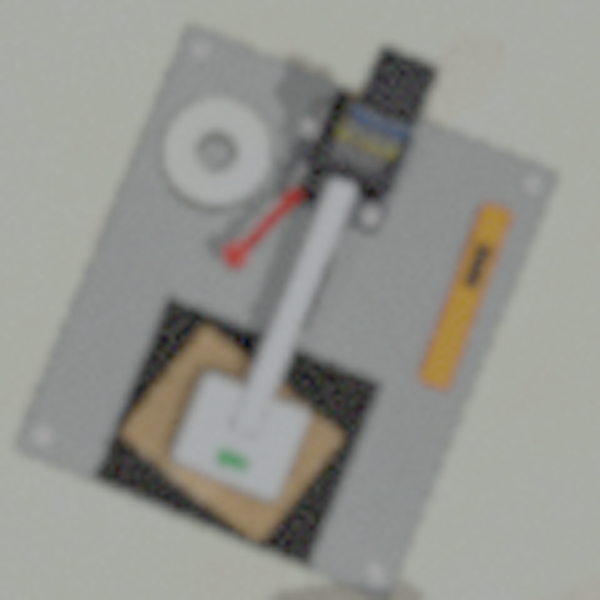

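The zoomed views show the column's front corner meeting the sleeve top at scene pixel about (284.4,277.4) and the yellow lower edge at (285.2,251.6). The roll is at about (305,206) in the top view. I'm refitting with these picks.

```bash
cat > e.py <<'E'
import re
s=open("fit.py").read()
i=s.index("    P=[");j=s.index("    return")
s=s[:i]+'''    B=lambda u,v:(257.5+(u+.5)/5,154.5+(v+.5)/5); D=lambda u,v:(225.5+(u+.5)/5,179.5+(v+.5)/5)
    P=[("top",(.15,.13,.02),B(186,25)),("top",(.15,-.13,.02),B(559,176)),("top",(-.15,.13,.02),B(16,450)),
     ("top",(.115,.015,.38),B(383,47)),("top",(.115,-.015,.38),B(438,68)),
     ("scene",(.115,-.015,.38),D(302,110)),("scene",(.085,-.015,.38),D(255,70)),("scene",(.115,.015,.38),D(355,78)),("scene",(.085,.015,.38),D(312,40)),
     ("scene",(.1+w,-w,hy),D(296,358)),("scene",(.1-w,-w,hy),D(255,323)),("scene",(.1+w,w,hy),D(348,333)),
     ("scene",(.126,-.026,hs-.06),D(288,582)),("scene",(.126,.026,hs-.06),D(362,548)),("scene",(.074,-.026,hs-.06),D(232,525)),
     ("scene",(.115,-.015,hs),D(292,487)),
     ("scene",(-.12,-.035,hs-.023),D(22,262)),
     ("top",(-.12,.035,hs-.023),B(172,459)),("top",(-.12,-.035,hs-.023),B(278,503)),("top",(-.06,-.035,hs-.023),B(313,405)),("top",(-.06,.035,hs-.023),B(206,368)),
     ("top",(.07-.065*np.cos(l),.02+.065*np.sin(l),hs-.016),B(235,252))]
'''+s[j:]
open("fit.py","w").write(s)
E
python3 e.py; python3 fit.py
```

```text
[ 0.5803 -0.0917 -0.3659  0.1589  0.2401  0.3842] raise 0.08114875800834254
top [0.15 0.13 0.02] [-0.3 -1. ]
top [ 0.15 -0.13  0.02] [-0.2 -1.8]
top [-0.15  0.13  0.02] [-0.7 -0. ]
top [0.115 0.015 0.38 ] [-0.3 -1. ]
top [ 0.115 -0.015  0.38 ] [-0.3 -0.9]
scene [ 0.115 -0.015  0.38 ] [-1.2 -1.1]
scene [ 0.085 -0.015  0.38 ] [-0.3 -0.8]
scene [0.115 0.015 0.38 ] [0.8 0.1]
scene [0.085 0.015 0.38 ] [0.7 0.2]
scene [ 0.116 -0.016  0.24 ] [-0.8  0.6]
scene [ 0.084 -0.016  0.24 ] [-0.5 -0.7]
scene [0.116 0.016 0.24 ] [0.5 0. ]
scene [ 0.126 -0.026  0.099] [-0.9  3. ]
scene [0.126 0.026 0.099] [2.2 0.2]
scene [ 0.074 -0.026  0.099] [-1.8  0.1]
scene [ 0.115 -0.015  0.159] [-0.3 -0.1]
scene [-0.12  -0.035  0.136] [-2.5 -2. ]
top [-0.12   0.035  0.136] [-0.5  0.2]
top [-0.12  -0.035  0.136] [0.1 0.1]
top [-0.06  -0.035  0.136] [0.5 0.9]
top [-0.06   0.035  0.136] [ 0.1 -0.3]
top [0.01  0.044 0.143] [ 0. -0.]
plate [[ 0.5829 -0.1045  0.1289]] [[321.2 213. ]]
roll [[ 0.6053 -0.0538  0.1289]] [[304.4 205.4]]
labelroll [[ 0.5803 -0.0917  0.    ]] [[314.5 216.6]]
scene sleeve_top [270.1 285.4]
scene bar_mid [255.2 264.2]
scene head_top [231.4 244.6]
scene yellow_mark [244.9 285.9]
scene lever_pin [267.4 285. ]
top sleeve_top [181.9 329.9]
top bar_mid [211.6 317.8]
top head_top [241.5 306.1]
top yellow_mark [178.1 332.3]
top lever_pin [189.9 319.2]
```

Emit:
jog_arm --delta_pos '[[0,0,5],[3,3.4,0.4],[3,3.4,0.4],[3,3.4,0.4],[3,3.4,0.4],[3,3.4,0.4],[3,3.4,0.4],[3,3.4,0.4],[3,3.4,0.4],[3,3.4,0.4],[3,3.4,0.4],[3,3.4,0],[3,3.4,0],[3,3.4,0],[3,3.4,0],[0,0,0]]' --rot '[[0,0,0],[0,0,-0.06],[0,0,-0.06],[0,0,-0.06],[0,0,-0.06],[0,0,-0.06],[0,0,-0.06],[0,0,-0.06],[0,0,-0.06],[0,0,-0.06],[0,0,-0.06],[0,0,0],[0,0,0],[0,0,0],[0,0,0],[0,0,0]]' --gripper '[8.78,8.78,8.78,8.78,8.78,8.78,8.78,8.78,8.78,8.78,8.78,8.78,8.78,8.78,8.78,8.78]'

```text
t: 3.2
ee_pos: [0.5635, -0.1047, 0.3012]
eef_rot: [0.984, -0.178, 0.0, -0.0]
wrist_force: [-1.3, 0.5, -0.5]
grip_width: 0.0878
grip_force: 0.0
```

Emit:
jog_arm --delta_pos '[[3.2,2.9,0],[0,0,-4],[0,0,-4],[0,0,-3],[0,0,-2],[0,0,-2],[0,0,-1.5],[0,0,-1.5],[0,0,0]]' --rot '[[0,0,-0.008],[0,0,0],[0,0,0],[0,0,0],[0,0,0],[0,0,0],[0,0,0],[0,0,0],[0,0,0]]' --gripper '[8.78,8.78,8.78,8.78,8.78,8.78,8.78,8.78,8.78]'

```text
t: 4.32
ee_pos: [0.5929, -0.078, 0.1203]
eef_rot: [0.983, -0.184, -0.001, -0.0]
wrist_force: [-0.5, 0.2, 0.6]
grip_width: 0.0883
grip_force: 0.0
```

```bash
python3 - <<'E'
from h import *
o=[]
for c,(r,k) in dict(scene=(180,206),top=(155,258)).items():
    i=grab_frame(c)["pixels"][r:r+120,k:k+80*2-40,::-1]
    o.append((255*(cv2.resize(i,None,fx=3.3,fy=3.3,interpolation=cv2.INTER_CUBIC)/255.)**.6).astype(np.uint8))
cv2.imwrite("pics/g1.png",np.hstack(o));s=get_state();print(s["ee_pos"],s["wrist_force"])
E
```

```text
[ 0.59414475 -0.07810688  0.12171693] [1.04983188 0.22723433 0.55423528]
```

View pics/g1.png

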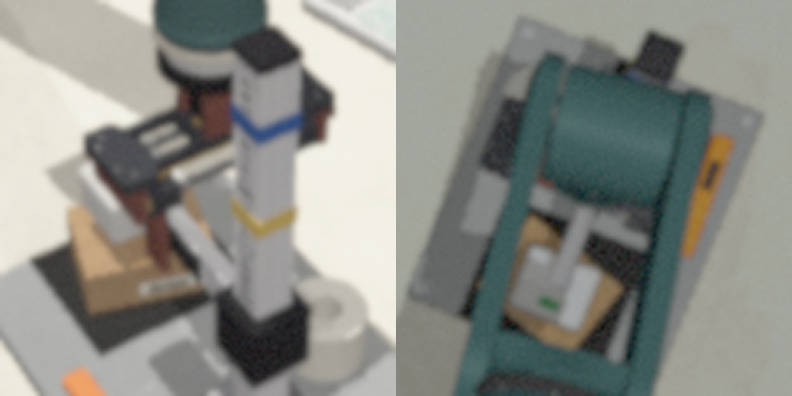

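The fingers straddle the bar, one on the plate side at about (155,240) in the left half, and the sleeve and yellow band stay in view. I'll close gently.

Emit:
jog_arm --delta_pos '[[0,0,0],[0,0,0],[0,0,0],[0,0,0],[0,0,0]]' --rot '[[0,0,0],[0,0,0],[0,0,0],[0,0,0],[0,0,0]]' --gripper '[7.5,7,6.5,6,5.5]' --force 7

```text
t: 5.05
ee_pos: [0.5949, -0.0741, 0.1219]
eef_rot: [0.983, -0.184, 0.0, -0.003]
wrist_force: [3.5, 12.2, 1.1]
grip_width: 0.0602
grip_force: 7.0
```

Emit:
jog_arm --delta_pos '[[0,0,0],[0,0,0]]' --rot '[[0,0,0],[0,0,0]]' --gripper '[5.5,5.5]'

```text
t: 5.3
ee_pos: [0.5949, -0.0741, 0.1219]
eef_rot: [0.983, -0.184, 0.001, -0.003]
wrist_force: [2.9, 13.7, 0.5]
grip_width: 0.0598
grip_force: 7.0
```

Emit:
jog_arm --delta_pos '[[0.07,0.19,0],[0,0,0]]' --rot '[[0,0,0],[0,0,0]]' --gripper '[5.5,5.5]'

```text
t: 5.55
ee_pos: [0.595, -0.0736, 0.1218]
eef_rot: [0.983, -0.184, 0.0, -0.002]
wrist_force: [1.2, 6.7, 0.8]
grip_width: 0.0594
grip_force: 7.0
```

Emit:
jog_arm --delta_pos '[[0.06,0.17,0],[0,0,0]]' --rot '[[0,0,0],[0,0,0]]' --gripper '[5.5,5.5]'

```text
t: 5.8
ee_pos: [0.5951, -0.0736, 0.1217]
eef_rot: [0.983, -0.184, -0.0, -0.001]
wrist_force: [-1.0, 4.9, 3.1]
grip_width: 0.0599
grip_force: 7.0
```

Emit:
jog_arm --delta_pos '[[0.04,0.12,0],[0,0,0.2],[0,0,0.3],[0,0,0.5],[0,0,0.5],[0,0,0.3],[0,0,0.2],[0,0,0],[0,0,0]]' --rot '[[0,0,0],[0,0,0],[0,0,0],[0,0,0],[0,0,0],[0,0,0],[0,0,0],[0,0,0],[0,0,0]]' --gripper '[5.5,5.5,5.5,5.5,5.5,5.5,5.5,5.5,5.5]'

```text
t: 6.92
ee_pos: [0.5952, -0.0735, 0.1413]
eef_rot: [0.983, -0.183, -0.0, 0.0]
wrist_force: [-4.5, -4.5, -4.0]
grip_width: 0.0597
grip_force: 7.0
```

```bash
cat > pic.py <<'E'
import sys
from h import *
i=grab_frame("scene")["pixels"]
np.save("last.npy",i)
i=i[180:300,226:346,::-1]
i=(255*(cv2.resize(i,None,fx=5,fy=5,interpolation=cv2.INTER_CUBIC)/255.)**.5).astype(np.uint8)
cv2.imwrite(f"pics/{sys.argv[1]}.png",i);s=get_state();print(s["ee_pos"],s["wrist_force"],s["grip_width"])
for n in("sleeve_top","yellow_mark"):print(n,place_of("scene",n)[:1])
E
cat > prof.py <<'E'
from h import *
# brightness profiles along column faces (mid of -y face strip and +x face strip), by height
i=np.load("last.npy").astype(np.float32);q=np.load("q.npy");z=np.arange(.15,.30,.003)
def samp(P):
    p=proj("scene",S2W(q,P)).astype(np.float32)
    return cv2.remap(i,p[:,:1],p[:,1:],cv2.INTER_LINEAR)[:,0]
for nm,xy in dict(px=(.115,0),front=(.114,-.014),my=(.1,-.015)).items():
    s=samp(np.c_[np.tile(xy,(len(z),1)),z])
    print(nm,[f"{int(1000*a)}:{int(b[0])},{int(b[2])}" for a,b in zip(z,s)])
E
python3 pic.py l1; python3 prof.py
```

```text
[ 0.59515915 -0.07346091  0.1412837 ] [-4.40574818 -3.71575708 -3.45601548] 0.059424092859835034
sleeve_top [{'centre': [263.5, 286.3], 'score': 0.8}]
yellow_mark [{'centre': [244.9, 289.3], 'score': 0.53}]
px ['150:10,9', '153:10,10', '156:10,10', '159:10,10', '162:10,11', '165:12,12', '168:13,13', '171:16,17', '174:29,30', '177:53,52', '180:81,79', '183:103,101', '186:112,109', '189:114,111', '192:115,113', '195:116,114', '198:117,114', '201:116,114', '204:115,113', '207:115,113', '210:116,113', '213:116,114', '216:117,114', '219:117,114', '222:117,114', '225:117,114', '228:117,114', '231:116,112', '234:116,106', '237:117,90', '240:118,66', '243:118,45', '246:119,38', '249:119,44', '252:120,63', '255:119,89', '258:119,108', '261:117,112', '264:117,114', '267:117,114', '270:116,114', '273:116,113', '276:116,113', '279:116,113', '282:116,113', '285:117,114', '288:116,113', '291:116,113', '294:116,113', '297:115,113']
front ['150:7,7', '153:9,8', '156:10,10', '159:9,11', '162:11,13', '165:15,16', '168:16,17', '171:19,20', '174:28,28', '177:48,47', '180:75,74', '183:97,95', '186:108,10
[... 513 characters left out ...]
14,111', '294:114,112', '297:114,111']
my ['150:10,10', '153:11,12', '156:12,13', '159:16,16', '162:18,18', '165:17,18', '168:20,22', '171:26,26', '174:34,33', '177:47,46', '180:60,59', '183:70,68', '186:73,72', '189:74,73', '192:78,76', '195:81,79', '198:82,80', '201:83,80', '204:85,83', '207:86,84', '210:90,87', '213:94,91', '216:95,93', '219:96,94', '222:97,95', '225:97,94', '228:97,92', '231:98,87', '234:99,77', '237:102,64', '240:106,50', '243:110,41', '246:115,43', '249:117,53', '252:113,67', '255:105,79', '258:100,88', '261:96,91', '264:89,87', '267:82,81', '270:82,80', '273:88,86', '276:94,92', '279:96,93', '282:95,93', '285:92,90', '288:89,86', '291:89,86', '294:92,90', '297:92,90']
```

View pics/l1.png

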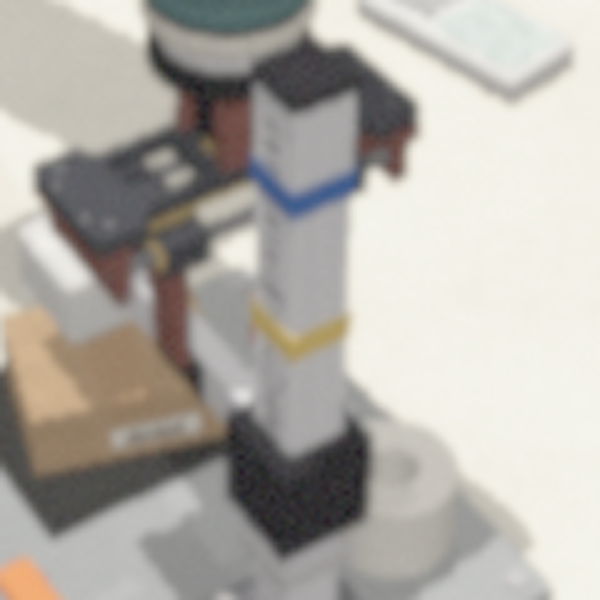

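The sleeve rises with the hand: its top now reads 178 mm against the band's lower edge at 239 mm, so about 61 mm remain.

Emit:
jog_arm --delta_pos '[[-0.03,-0.08,0.2],[0,0,0.4],[0,0,0.6],[0,0,0.7],[0,0,0.7],[0,0,0.7],[0,0,0.7],[0,0,0.7],[0,0,0.6],[0,0,0.4],[0,0,0.2],[0,0,0],[0,0,0]]' --rot '[[0,0,0],[0,0,0],[0,0,0],[0,0,0],[0,0,0],[0,0,0],[0,0,0],[0,0,0],[0,0,0],[0,0,0],[0,0,0],[0,0,0],[0,0,0]]' --gripper '[5.5,5.5,5.5,5.5,5.5,5.5,5.5,5.5,5.5,5.5,5.5,5.5,5.5]'

```text
t: 8.7
ee_pos: [0.5952, -0.0736, 0.2004]
eef_rot: [0.983, -0.184, -0.0, -0.0]
wrist_force: [-3.8, 3.1, -4.0]
grip_width: 0.0592
grip_force: 7.0
```

```bash
sed -i 's/np.arange(.15,.30,.003)/np.arange(.222,.264,.002)/' prof.py; python3 pic.py l2; python3 prof.py
```

```text
[ 0.59517872 -0.07360644  0.20044278] [-3.78837208  4.21698196 -4.17071945] 0.05939882665885134
sleeve_top [{'centre': [247.2, 289.1], 'score': 0.73}]
yellow_mark [{'centre': [245.6, 286.4], 'score': 0.67}]
px ['222:10,10', '224:12,12', '226:13,13', '228:14,14', '230:13,10', '232:20,12', '234:31,14', '236:49,18', '238:70,23', '240:91,28', '242:104,31', '244:113,33', '246:117,35', '248:119,41', '250:120,51', '252:120,64', '254:120,82', '256:120,96', '258:120,108', '260:117,111', '262:116,113', '264:116,113']
front ['222:13,13', '224:15,16', '226:17,17', '228:17,17', '230:20,18', '232:25,18', '234:34,18', '236:52,20', '238:72,22', '240:91,26', '242:103,30', '244:113,33', '246:119,35', '248:128,43', '250:137,53', '252:143,71', '254:140,86', '256:133,100', '258:124,107', '260:119,110', '262:116,112', '264:116,113']
my ['222:15,16', '224:17,17', '226:18,18', '228:21,17', '230:26,17', '232:36,19', '234:47,20', '236:61,23', '238:75,23', '240:87,26', '242:98,29', '244:107,33', '246:112,39', '248:116,47', '250:115,56', '252:112,66', '254:108,76', '256:102,81', '258:98,86', '260:96,91', '262:94,90', '264:89,86']
```

View pics/l2.png

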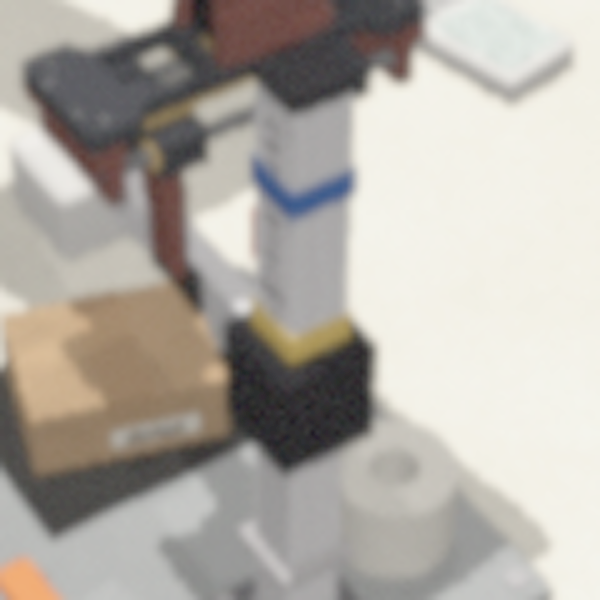

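The sleeve top now touches the band's lower edge, about 2 mm low (sleeve 237, band 239). I'll raise it 2 mm and hold.

Emit:
jog_arm --delta_pos '[[0,0,0.1],[0,0,0.1],[0,0,0],[0,0,0],[0,0,0],[0,0,0]]' --rot '[[0,0,0],[0,0,0],[0,0,0],[0,0,0],[0,0,0],[0,0,0]]' --gripper '[5.5,5.5,5.5,5.5,5.5,5.5]'

```text
t: 9.6
ee_pos: [0.5952, -0.0736, 0.2025]
eef_rot: [0.983, -0.184, -0.0, -0.0]
wrist_force: [-3.1, 3.4, -3.1]
grip_width: 0.0596
grip_force: 7.0
```

Emit:
jog_arm --delta_pos '[[0,0,0],[-0.04,-0.09,0],[-0.04,-0.09,0],[-0.03,-0.1,0],[-0.04,-0.09,0]]' --rot '[[0,0,0],[0,0,0],[0,0,0],[0,0,0],[0,0,0]]' --gripper '[5.8,5.6,5.4,5.2,5.0]' --force 22

```text
t: 10.22
ee_pos: [0.5934, -0.0776, 0.2023]
eef_rot: [0.983, -0.183, -0.0, -0.0]
wrist_force: [-4.1, 4.2, -3.9]
grip_width: 0.0506
grip_force: 14.9
```

Emit:
jog_arm --delta_pos '[[-0.04,-0.09,0],[-0.03,-0.1,0],[-0.04,-0.09,0],[-0.03,-0.1,0],[-0.04,-0.09,0],[-0.03,-0.1,0],[0,0,0],[0,0,0]]' --rot '[[0,0,0],[0,0,0],[0,0,0],[0,0,0],[0,0,0],[0,0,0],[0,0,0],[0,0,0]]' --gripper '[4.8,4.6,4.4,4.2,4.0,3.8,3.6,3.4]'

```text
t: 11.22
ee_pos: [0.591, -0.084, 0.2023]
eef_rot: [0.983, -0.184, -0.001, 0.001]
wrist_force: [-5.5, 1.5, -3.5]
grip_width: 0.0364
grip_force: 22.0
```

```bash
python3 pic.py l3; python3 prof.py|head -1
```

```text
[ 0.59096255 -0.08405769  0.20227126] [-5.68786229  0.6136369  -2.92484516] 0.03629741958677457
sleeve_top [{'centre': [245.8, 285.7], 'score': 0.9}]
yellow_mark [{'centre': [245.6, 288.0], 'score': 0.67}]
px ['222:11,11', '224:11,11', '226:13,13', '228:14,14', '230:13,13', '232:20,14', '234:31,16', '236:48,16', '238:67,21', '240:88,26', '242:103,29', '244:111,32', '246:117,35', '248:119,40', '250:120,51', '252:121,64', '254:121,82', '256:120,95', '258:118,106', '260:116,110', '262:116,113', '264:118,115']
```

The sleeve top reads 237.5 mm against the band at 239 mm. The width has stalled at 36 mm with 22 N on the pads, so the lever is closed. I'll hold briefly and check that it stays still.

Emit:
jog_arm --delta_pos '[[0,0,0],[0,0,0],[0,0,0],[0,0,0],[0,0,0],[0,0,0]]' --rot '[[0,0,0],[0,0,0],[0,0,0],[0,0,0],[0,0,0],[0,0,0]]' --gripper '[3.4,3.4,3.4,3.4,3.4,3.4]'

```text
t: 12.12
ee_pos: [0.591, -0.0841, 0.2023]
eef_rot: [0.983, -0.184, -0.001, 0.001]
wrist_force: [-6.0, 0.9, -5.5]
grip_width: 0.0365
grip_force: 22.0
```

```bash
python3 pic.py l4; python3 prof.py|head -1
```

```text
[ 0.59095423 -0.08407095  0.20225678] [-5.87565699 -0.25062357 -3.72422999] 0.03638740232464276
sleeve_top [{'centre': [244.9, 286.4], 'score': 0.87}]
yellow_mark [{'centre': [245.2, 288.1], 'score': 0.68}]
px ['222:9,11', '224:10,10', '226:11,11', '228:13,13', '230:15,13', '232:21,13', '234:30,13', '236:49,17', '238:69,22', '240:89,25', '242:103,30', '244:112,33', '246:118,35', '248:120,41', '250:121,51', '252:120,64', '254:120,82', '256:119,96', '258:118,107', '260:117,112', '262:116,113', '264:115,112']
```

View pics/l4.png

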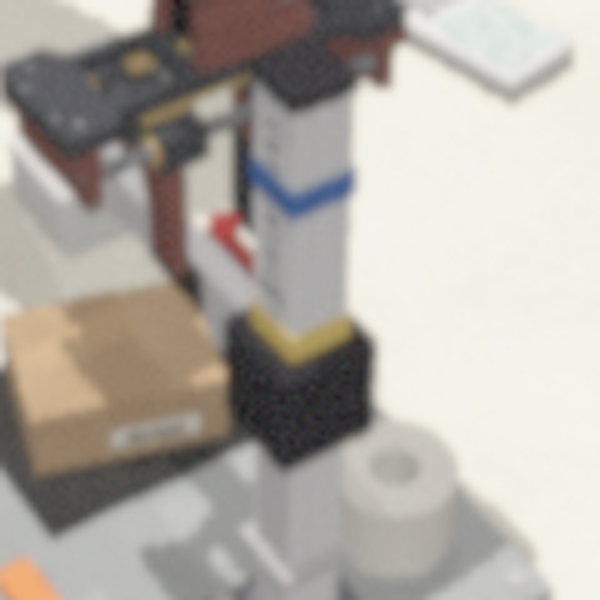

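The red lever lies parallel against the bar at about (235,240). The sleeve top meets the band's lower edge, and nothing else has moved.

```bash
python3 -c "
from station import sign_off;print(sign_off())"
```

```text
the job is handed in; nothing more can be done
None
```

I handed the job in with the arm held at the yellow band, the sleeve's top edge about 1–2 mm below the band's lower edge by camera. The lever is squeezed closed at 22 N and nothing else visibly moved in the scene camera's close-up; the call returned no verdict.

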